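Undo the leak-test pot and hold its lid at the balance point

ROBOT

A 6-joint arm with a two-finger parallel gripper is mounted at the origin on a cart in front of the work surface, level with it; the furniture and walls round the work are solid. World frame = base frame: x ahead of the robot, y to its left, z up, the work surface at z = 0. Lengths are in m, angles in degrees, forces in N, time in s.
With the tool pointing down it reaches from about 0.35 to 0.875 m from the base axis. Payload 4.2 kg.
Tool frame: the origin (TCP) lies midway between the tips of the shut fingers; the grasp point (between the pads) lies 19 mm behind it; z points along the fingers, y is the line along which they close (so a half turn about z gives the same grasp; the last joint's range is limited). The gripper opens to 87 mm and grips with 3 to 60 N. Pads are 19 mm wide; open, the fingers measure 117 mm over their backs; the gripper's body (75 mm by 190 mm) begins 51 mm behind the grasp point.
Start: joints at [-57.949, 22.042, 0.453, 0, -68.411, -14.817], TCP at [0.185, -0.597, 0.189] pointing down, gripper open.
Joint ranges: [-179.83, 179.83], [-69.29, 118.12], [-61.27, 80.66], [-181.25, 117.63], [-171.15, -9.14], [-177.46, 177.46]. Speed limits (degrees/s): [159.86, 159.86, 180, 180, 180, 180].

INTERFACE

Orientations are given as a 3x3 rotation matrix whose columns are the frame's x, y, z axes.
In Python, from station import r gives the robot as it stands.
- The arm moves only by the shell command python3 steer.py 'ROWS'. ROWS is a JSON list of rows, 1 to 8 of them, each of 7 numbers: the opening from 0.0 (shut) to 1.0 (fully open), then dx, dy, dz in m, then a rotation vector rx, ry, rz in degrees; each row is the pose to reach, as a shift and turn from the pose commanded when the command began, along the tool's axes at that moment; what a row does not reach only later rows make up. A row lasts 1/10 s, in which the tool goes at most 0.05 m and 8.59 degrees, less where a joint would pass 70% of its speed; a pose out of reach is approached as far as the arm can. The fingers move at their own pace and stop on an object; the grip force is fixed at half the most. Time passes only in rows, so rows that do not move let the fingers close. It prints the time, the measured TCP pose, the force, the opening and the grip force at its end.
- r.sense(): the state, without advancing time (a new reading comes with each control period).
- r.capture(name): name is "side" or "top"; returns a dict with "pixels" (480x640x3 uint8, red, green, blue), "z_map" (480x640 float32, m along the optical axis (not along the pixel's ray), 0 where there is no reading), "K" (3x3 intrinsics, pixels), "distortion" ([k1, k2, p1, p2, k3] as OpenCV has them; the pictures are not rectified), "world_from_camera" (4x4, takes a point from camera to world coordinates). Camera axes: x right, y up, looking along -z (the intrinsics and any distortion apply to the point x, -y, -z); pixel columns grow to the right and rows downward; lengths in m; the calibration is good to about 2 mm. A picture is of the moment at which its call begins.
- r.finish_job(): hands the job in; it is judged then, once.
The state is a dict: "time_s": time; "joints": joint angles; "joint_velocities": joint speeds; "effort": joint torques, N m; "tcp_pos": TCP position; "ee_rot": TCP orientation; "wrist_force": force on the tool from outside, world axes, zero at the start; "moment": the same for the moment, N m; "gripper_width": opening from 0.0 (shut) to 1.0 (fully open); "gripper_force": force on a finger pad.
Only numpy, scipy, OpenCV 4.12 (cv2) and the standard library are available. Lean on these libraries where they do the work, as an engineer would, in place of code of your own. Each camera call takes 0.05 s, during which the arm holds its last target. There are 200 camera calls.

TASK

Open the small leak-test pot: unscrew the knurled nut on its swing bolt (anticlockwise seen from above; it is captive and stays on the bolt) until it clears the lips of the lid's fork, and swing the bolt outward out of the fork so that it lies down in front of the pot. Then raise the lid by its ball lever to its balance point, where it wants to fall neither shut nor over backwards, and finish while still holding the lever there, at rest: the lid has no stay and a colleague is about to wipe the seal. Never let the lid slam shut or tip over backwards, and leave the other things on the bench where they are.

Things in the scene. Friction and masses are not known exactly. Their poses are not given: they have to be found in the camera images.
- pot: round aluminium leak-test pot fixed to the bench, 120 mm across, lid top 85 mm above the bench (sight-glass ring 5 mm higher). Origin: centre of its underside; z up, x from the swing bolt (front, -x) to the hinge (back, +x), y to the left seen from the front. A stub port sticks out 95 mm from the centre to the right (-y), 14 to 54 mm above the bench. Place and heading vary.
- nut_grip (a point): centre of the nut's knurled head, an upright steel cylinder 29 mm across and 24 mm high; at the start at the pot's x = -72, y = 0 mm, about 105 mm above the bench. The lid's fork and lips reach up to 18 mm below this point, so fingertips may go down to 12 mm below it. Moves with nut and bolt.
- knurled_nut (a joint): angle of the nut on the bolt, rad: starts at 0 to 0.5, grows anticlockwise seen from above, stops at 4.4. It rises 1.6 mm per rad (quick thread, 10 mm a turn). Its washer sits behind two 2 mm lips at the open end of the lid's fork and clears them from about 2.4 rad; turn it to 2.8 or more. Torque 0.06 N m; it stays where it is left.
- swing_bolt (a joint): tilt of the eye bolt about its pin, rad: 0 upright in the fork, grows as it swings outward (towards the pot's -x), stops at 1.5 (nearly level). Once leaned out more than about 0.1 it falls the rest of the way by itself.
- bolt_pin (a point): centre of the swing bolt's pin, on the pot at x = -72, y = 0, z = 30 mm; the pin runs along the pot's y. The nut head's centre is 75 mm above it at the start.
- lid (a joint): opening angle of the lid, rad: 0 shut, grows as the front edge rises, stop at 1.95. It weighs 0.35 to 0.55 kg; shut, its centre of mass lies 69 mm in front of the hinge pin and 17 mm above it, so it balances at 1.33 rad (76 degrees open, 14 short of upright): below that it falls shut, beyond it over backwards. The hinge is nearly free.
- lid_hinge (a point): middle of the lid's hinge pin, on the pot at x = 76, y = 0, z = 60 mm; the pin runs along the pot's y.
- lever_ball (a point): centre of the black ball, 29 mm across, on the lid's lever: a thin cranked steel rod screwed into the lid's rim to the left of the bolt; its last 30 mm run straight forward. Lid shut: at the pot's x = -106, y = 62, z = 79 mm, i.e. 182 mm in front of the hinge axis and 19 mm above it. Turns with the lid; pinched along the pot's y the ball can pivot between the fingers.
- swab_jar: clear jar of cotton swabs, 55 mm across, 82 mm tall, right of the pot; bystander, origin at the centre of its underside
- alcohol_dropper: brown dropper bottle, 33 mm across, 105 mm tall, right of the pot; bystander, origin at the centre of its underside
- tweezers: fine tweezers lying flat, 118 mm long, right of the pot; bystander, origin at the centre of its underside
- screwdriver: small screwdriver, 132 mm long, lying at the front left; bystander, origin at the centre of its underside
- slide_box: small flat blue box, 82 x 34 x 12 mm, at the back; bystander, origin at the centre of its underside

How it is judged (in metres and radians):
On the way, in this order (a step that is already met when the one before it is completed fails the run):
1. the nut is unscrewed on its bolt until it can clear the lips of the fork (value of joint knurled_nut above 2 rad and value of joint lid below 0.1 rad), for 0.1 s.
2. the bolt is swung outward out of the fork and lies down, the lid still shut (value of joint swing_bolt above 1 rad and value of joint lid below 0.1 rad), for 0.1 s.
At the end, for the whole second after the job is handed in: The lid stands still (under 0.05 rad/s) at its balance point, 1.33 rad within 0.1 rad (about 6 degrees), held by the fingers at the ball lever and by nothing else, with the nut still unscrewed (over 2 rad) on the bolt and the bolt lying outward (over 1 rad) (value of joint lid between 1.23 and 1.43 rad and velocity of joint lid between -0.05 and 0.05 rad/s and contact force between the fingers and lid_c9 above 0.3 N and contact force between lid and swab_jar below 0.1 N and contact force between lid and alcohol_dropper below 0.1 N and contact force between lid and tweezers below 0.1 N and contact force between lid and screwdriver below 0.1 N and contact force between lid and slide_box below 0.1 N and value of joint swing_bolt above 1 rad and value of joint knurled_nut above 2 rad); the arm keeps its last pose, push and grip.
It fails at once if the lid tips over backwards past its balance (beyond 1.65 rad) (value of joint lid above 1.65 rad).
It fails at once if the lid slams shut (falls faster than 2.5 rad/s) (velocity of joint lid below -2.5 rad/s).
It fails at once if a bystander is shifted by more than 2 cm (distance of any of swab_jar, alcohol_dropper, tweezers, screwdriver, slide_box from where it was at the start of the episode above 0.02 m).
It also fails if it takes over 67 s, if anything falls off the work surface, if the arm or the gripper's body presses on something with over 40 N, if the wrist force passes 120 N, or if a joint passes its speed limit or range.

## Working session

There is one attempt and no reset: what is moved stays moved. The work goes in short steps, Python scripts to look and compute and a shell command to move; the robot and the scene stay as the last step left them, time stands still between calls to the robot, and variables do not carry over. Pictures are saved under pics/ and viewed, at most 10 in all, crops included, and the job is handed in when it is done.

```bash
ls; mkdir -p pics
python3 - <<'E'
from station import r
import cv2,numpy as np
s=r.sense();print(s)
for n in("top","side"):
    c=r.capture(n);cv2.imwrite(f"pics/{n}0.png",c["pixels"][:,:,::-1]);np.savez(f"{n}0.npz",**c)
    print(n,c["K"],c["distortion"],c["world_from_camera"])
E
```

```text
pics
station.py
steer.py
{'time_s': 0.0, 'joints': array([-5.79501558e+01,  2.20897702e+01,  3.76407652e-01, -2.90383764e-02,
       -6.84123450e+01, -1.48143484e+01]), 'joint_velocities': array([-0.03960558,  0.01504056, -0.01638524, -0.06931758, -0.04831827,
       -0.00121612]), 'effort': array([ 1.08012959e-03, -3.90666640e+01,  1.87400848e+01,  4.21973884e+00,
        1.09328804e-02, -1.83525481e-04]), 'tcp_pos': array([ 0.18495927, -0.59625844,  0.187547  ]), 'ee_rot': array([[-9.55150329e-01, -2.96120354e-01, -7.64804771e-04],
       [-2.96121323e-01,  9.55148005e-01,  2.10965631e-03],
       [ 1.05789579e-04,  2.24151391e-03, -9.99997482e-01]]), 'wrist_force': array([-0.27811463, -0.50253978,  0.63999794]), 'moment': array([-0.00120482, -0.03654272,  0.06319037]), 'gripper_force': 0.0, 'gripper_width': 0.9976415701558187}
top [[521.53445038   0.         312.79646675]
 [  0.         521.53445038 233.40025416]
 [  0.           0.           1.        ]] [-0.08698279  0.          0.          0.          0.        ] [[-0.0131325   0.98442231 -0.17532898  0.39104451]
 [-0.99988608 -0.01423359 -0.00502403 -0.03002275]
 [-0.00744133  0.17524302  0.98449708  0.9889219 ]
 [ 0.          0.          0.          1.        ]]
side [[525.99900306   0.         315.05584082]
 [  0.         525.99900306 244.96205501]
 [  0.           0.           1.        ]] [0.03339027 0.         0.         0.         0.        ] [[-0.88492666  0.20945194 -0.41597439  0.16790033]
 [-0.46498515 -0.44784701  0.76368964  0.71405802]
 [-0.02633661  0.86923123  0.4937038   0.56018071]
 [ 0.          0.          0.          1.        ]]
```

View pics/top0.png

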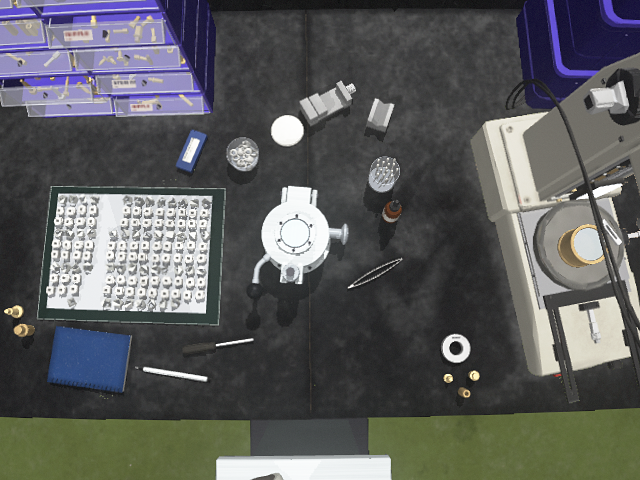

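View pics/side0.png

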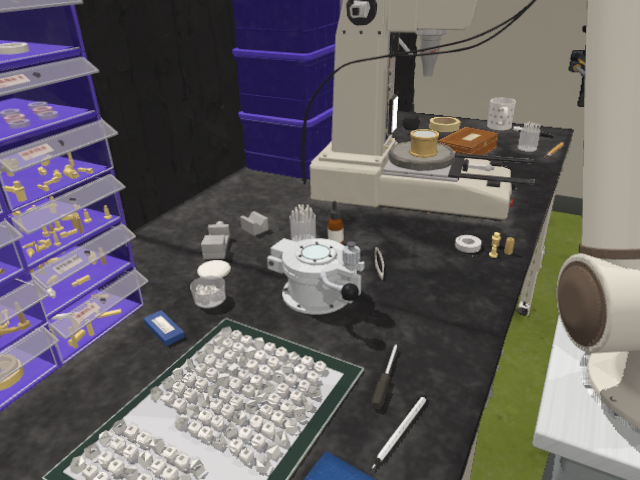

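The top view shows the pot at about (296,236), with the nut at (291,272), the black ball at (254,290), the hinge at (298,195) and the port at (342,234). In the side view the nut is at (351,256) and the ball at (349,292). Next I'll measure these.

```bash
cat > h.py <<'E'
import numpy as np,cv2
def cloud(c):
    K,d,T=c["K"],c["distortion"],c["world_from_camera"]
    v,u=np.mgrid[0:480,0:640]
    p=cv2.undistortPoints(np.stack([u,v],-1).reshape(-1,1,2).astype(float),K,d).reshape(480,640,2)
    z=c["z_map"]; P=np.stack([p[...,0]*z,-p[...,1]*z,-z],-1)
    return P@T[:3,:3].T+T[:3,3]
def ray(c,u,v):
    T=c["world_from_camera"];p=cv2.undistortPoints(np.array([[[u,v]]],float),c["K"],c["distortion"])[0,0]
    return T[:3,3],T[:3,:3]@np.array([p[0],-p[1],-1])
def plane(c,u,v,h):
    o,d=ray(c,u,v);return o+d*(h-o[2])/d[2]
def tri(a,b):
    (o,d),(p,e)=a,b
    s=np.linalg.lstsq(np.stack([d,-e],1),p-o,rcond=None)[0]
    A,B=o+d*s[0],p+e*s[1];return (A+B)/2,np.linalg.norm(A-B)
E
python3 - <<'E'
from h import *
t=dict(np.load("top0.npz"));s=dict(np.load("side0.npz"))
W=cloud(t);S=cloud(s)
print("bench z",W[330:340,290:300,2].mean(),S[330:340,340:350,2].mean())
cen={}
for n,c,C,(u0,v0,u1,v1) in(("top",t,W,(240,180,355,305)),("side",s,S,(260,230,375,315))):
    m=np.zeros((480,640),bool);m[v0:v1,u0:u1]=1
    z=C[...,2]
    g=c["pixels"].max(-1)
    b=m&(g<60)&(z>.062)&(z<.1)&(c["z_map"]>0)
    v,u=np.nonzero(b);print(n,"ball",len(u),u.mean(),v.mean(),u.min(),u.max(),v.min(),v.max(),C[b].mean(0));cen[n]=(u.mean(),v.mean())
    k=m&(z>.1)&(z<.13);v,u=np.nonzero(k);print(n,"nut",len(u),u.mean(),v.mean(),C[k].mean(0),C[k].min(0),C[k].max(0))
    k=m&(z>.110)&(z<.13);print("nut top",k.sum(),C[k].mean(0),C[k].min(0),C[k].max(0))
print("ball tri",tri(ray(t,*cen["top"]),ray(s,*cen["side"])),plane(t,*cen["top"],.079))
# lid disc: points z .078-.095 in top
m=np.zeros((480,640),np.uint8);m[180:305,240:355]=1
k=((m>0)&(W[...,2]>.082)&(W[...,2]<.0875))
P=W[k];print("lid pts",len(P),P[:,2].mean(),P.min(0),P.max(0))
k2=((m>0)&(W[...,2]>.0875)&(W[...,2]<.095));Q=W[k2];print("ring",len(Q),cv2.minEnclosingCircle((Q[:,:2]*1000).astype(np.float32)),Q.mean(0))
k3=((m>0)&(W[...,2]>.015)&(W[...,2]<.13)); q=W[k3]
np.save("potpts.npy",q)
v,u=np.nonzero(k3)
print("extremes right",q[u>u.max()-8].mean(0),"top",q[v<v.min()+5].mean(0))
big=np.zeros((500,460,3),np.uint8)
cv2.imwrite("pics/crop.png",cv2.resize(np.hstack([t["pixels"][180:310,235:360],s["pixels"][220:350,260:385]])[:,:,::-1],None,fx=3.2,fy=3.2,interpolation=2))
E
```

```text
bench z -0.0005512904008104801 -0.001461695659516512
top ball 193 253.5699481865285 290.9378238341969 246 262 283 298 [0.45212163 0.07813418 0.08782497]
top nut 249 290.17269076305223 272.5421686746988 [0.48001156 0.0131583  0.11871858] [ 0.46634966 -0.001335    0.10066514] [0.49491491 0.02753547 0.12982113]
nut top 235 [0.48043923 0.01346415 0.11957368] [4.66349664e-01 1.85986719e-05 1.10503945e-01] [0.49491491 0.02712193 0.12982113]
side ball 211 349.77251184834125 292.0094786729858 341 358 284 300 [0.44962717 0.08694371 0.08367865]
side nut 296 351.2466216216216 251.9222972972973 [0.47756678 0.01993739 0.11456271] [0.46582837 0.00287095 0.10001961] [0.49335484 0.0299527  0.12995807]
nut top 205 [0.47837178 0.01838126 0.11875871] [0.46582837 0.00287095 0.1101041 ] [0.49335484 0.0299527  0.12995807]
ball tri (array([0.45289602, 0.07936586, 0.07794289]), np.float64(0.000233269651931484)) [0.45271456 0.07919779 0.079     ]
lid pts 2731 0.08463539112461357 [ 0.44016373 -0.05232107  0.0820009 ] [0.6395488  0.0918639  0.08749906]
ring 1422 ((538.6415405273438, 35.93787384033203), 106.806396484375) [0.54306554 0.01336181 0.09006376]
extremes right [ 0.55712868 -0.08153917  0.0469795 ] top [0.63498109 0.00288461 0.08159824]
```

View pics/crop.png

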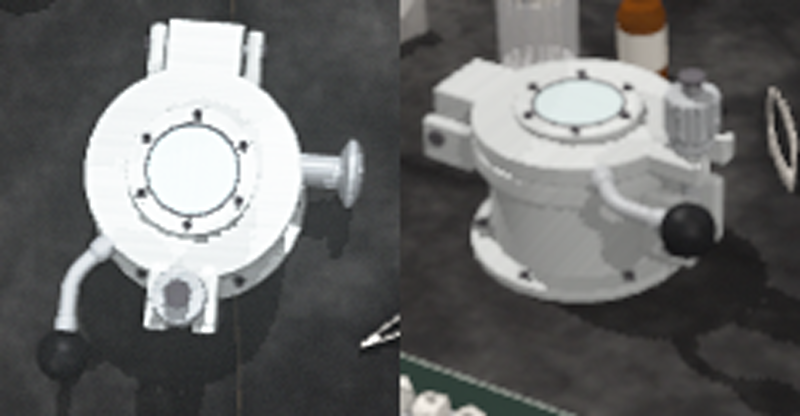

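The crop shows the sight glass centred at top pixel ≈(295,233.5), the nut with its bolt stub at ≈(291,272) and the ball at ≈(254,290). The hinge lies right of the nut, so the heading is about -5°. I'll refine that now.

Run:
```python
from h import *
from scipy.optimize import least_squares
t=dict(np.load("top0.npz"));s=dict(np.load("side0.npz"))
W=cloud(t);S=cloud(s)
c=np.array([.547,.0095])
for C in(W,S):
    cc=c.copy()
    for _ in range(5):
        k=(C[...,2]>.0875)&(C[...,2]<.0945)&(np.hypot(*(C[...,:2]-cc).transpose(2,0,1))<.045)
        q=C[k];cc=cv2.minEnclosingCircle((q[:,:2]*1e3).astype(np.float32));r_=cc[1];cc=np.array(cc[0])/1e3
    print("ring",len(q),cc,r_,q.mean(0))
    n=C[(C[...,2]>.112)&(C[...,2]<.1185)&(np.hypot(C[...,0]-.479,C[...,1]-.016)<.03)]
    print("nut top",len(n),cv2.minEnclosingCircle((n[:,:2]*1e3).astype(np.float32)),n.mean(0))
pr=plane(t,294.8,233.5,.09);print("ring px",pr)
# fit pose: ball, nut, ring
for ring in(pr[:2],):
  pass
n=W[(W[...,2]>.114)&(W[...,2]<.1185)&(np.hypot(W[...,0]-.479,W[...,1]-.016)<.03)].mean(0)[:2]
obs=np.array([[.4529,.0793],n,pr[:2]]);mod=np.array([[-.106,.062],[-.072,0],[0,0]])
def f(x):
    R=np.array([[np.cos(x[2]),-np.sin(x[2])],[np.sin(x[2]),np.cos(x[2])]]);return (mod@R.T+x[:2]-obs).ravel()
o=least_squares(f,[.547,.01,0]);print(o.x,np.degrees(o.x[2]),f(o.x)*1e3)
```

```text
ring 1220 [0.54992987 0.01295123] 43.624351501464844 [0.55231866 0.00685658 0.09012831]
nut top 146 ((481.0854187011719, 14.01934814453125), 14.810073852539062) [0.48020766 0.01376858 0.1165789 ]
ring 687 [0.55165399 0.00712643] 37.05118179321289 [0.55090707 0.00953968 0.09027189]
nut top 119 ((479.447021484375, 15.005624771118164), 15.128735542297363) [0.47844887 0.01915185 0.11622434]
ring px [0.55141167 0.00608227 0.09      ]
[ 0.55162096  0.00608016 -0.10857463] -6.220867962538093 [ 0.06354537 -0.0986128  -0.2728337   0.10071763  0.20929604 -0.00210849]
```

Run:
```python
from h import *
t=dict(np.load("top0.npz"));s=dict(np.load("side0.npz"))
for C,c in((cloud(t),t),(cloud(s),s)):
    P=C[c["z_map"]>0]
    print("rows x .1..0.8 step .07; cols y -.9..-.1 step .1 : max z (cm)")
    for x in np.arange(-.05,.8,.07):
        print("%.2f"%x,[int(100*max(P[(abs(P[:,0]-x)<.035)&(abs(P[:,1]-y)<.05)][:,2],default=-1)) for y in np.arange(-.9,.15,.1)])
```

```text
rows x .1..0.8 step .07; cols y -.9..-.1 step .1 : max z (cm)
-0.05 [-73, -73, -73, -73, -73, -73, -73, -74, -100, -100, -100]
0.02 [-73, -73, -73, -73, -73, -73, -73, -63, -63, -100, -64]
0.09 [-73, -73, -73, -73, -73, -73, -73, 0, 0, 0, 0]
0.16 [-100, -100, -100, -100, -100, -100, -100, 0, 0, 17, 16]
0.23 [-100, -100, -100, 0, 10, 0, 3, 0, 0, 0, 0]
0.30 [-100, -100, -100, 10, 10, 10, 3, 0, 0, 0, 0]
0.37 [-100, -100, -100, 10, 10, 41, 1, 0, 0, 0, 1]
0.44 [-100, -100, 0, 11, 12, 40, 0, 0, 1, 12, 9]
0.51 [-100, -100, 0, 12, 30, 40, 0, 1, 8, 13, 8]
0.58 [-100, -100, 0, 12, 31, 45, 0, 10, 8, 9, 8]
0.65 [-100, -100, 0, 12, -100, 47, 45, 8, 8, 8, 0]
0.72 [-100, -100, -100, -100, -100, 46, 10, 8, 7, 1, 3]
0.79 [-100, -100, -100, 25, 38, 25, 0, 3, 3, 4, 1]
rows x .1..0.8 step .07; cols y -.9..-.1 step .1 : max z (cm)
-0.05 [-100, -100, -100, -100, -100, -100, -100, -100, -100, -100, -100]
0.02 [-100, -100, -100, -100, -100, -100, -100, -100, -100, 7, 3]
0.09 [-100, -100, -100, -100, -74, -73, -100, -100, -26, 37, 31]
0.16 [-73, -74, -73, -74, -74, -74, -100, -100, 0, 49, 31]
0.23 [1, 0, 33, 39, 30, 9, 3, 0, 0, 49, 0]
0.30 [7, 0, 0, 10, 9, 45, 3, 0, 0, 0, 0]
0.37 [7, 0, 0, 9, 10, 43, 1, 0, 0, 0, 1]
0.44 [5, 5, -100, 41, 45, 45, 0, 0, 1, 12, 9]
0.51 [5, 5, -100, 12, 39, 45, 0, 1, 8, 13, 8]
0.58 [4, 5, -100, 35, 38, 45, 0, 10, 8, 9, 8]
0.65 [0, -100, -100, 11, 11, 45, 45, 8, 8, 8, 0]
0.72 [0, -100, -100, -100, 11, 45, 10, 7, 7, 0, 3]
0.79 [0, -100, -100, 44, 44, 25, 0, 3, 3, 3, 0]
```

```bash
python3 steer.py '[[1,-0.02,0.047,0,0,0,0],[1,-0.03,0.094,0,0,0,0],[1,-0.047,0.141,0,0,0,4],[1,-0.063,0.188,0,0,0,8],[1,-0.078,0.234,0,0,0,12],[1,-0.117,0.265,0,0,0,16],[1,-0.156,0.296,0,0,0,20],[1,-0.156,0.296,0,0,0,23.4]]'; python3 -c "
from station import r
s=r.sense();print(s['joints'],s['ee_rot'],s['wrist_force'])"
```

```text
time_s: 0.9
tcp_pos: [0.2491, -0.264, 0.189]
ee_rot: [[-0.995, 0.1, 0.002], [0.1, 0.995, -0.0], [-0.002, 0.0, -1.0]]
wrist_force: [0.7, -0.4, 0.4]
gripper_width: 1.001
gripper_force: 0.0
[-2.05911085e+01 -4.99687456e+00 -3.23588827e+01 -4.90881145e-02
 -6.25168618e+01 -7.50984925e+01] [[-9.95031870e-01  9.95315585e-02  2.24650549e-03]
 [ 9.95317379e-02  9.95034387e-01 -3.20748421e-05]
 [-2.23854267e-03  1.91683105e-04 -9.99997476e-01]] [ 0.71327034 -0.40579086  0.39118751]
```

```bash
python3 steer.py '[[0.7,-0.025,0.037,0,0,0,0],[0.7,-0.05,0.075,0,0,0,0],[0.7,-0.075,0.112,0,0,0,0],[0.7,-0.1,0.15,0,0,0,0],[0.7,-0.126,0.187,0,0,0,0],[0.7,-0.151,0.225,0,0,0,0],[0.7,-0.177,0.262,0.01,0,0,0],[0.7,-0.202,0.3,0.02,0,0,0]]'; python3 -c "
from station import r
s=r.sense();print(s['joints'],s['tcp_pos'],s['wrist_force'])"
```

```text
time_s: 1.7
tcp_pos: [0.4804, 0.0103, 0.1684]
ee_rot: [[-0.994, 0.107, 0.0], [0.107, 0.994, 0.0], [-0.0, 0.0, -1.0]]
wrist_force: [0.7, 0.4, 0.0]
gripper_width: 0.704
gripper_force: 0.0
[ 2.06531888e+01  8.87887481e+00 -2.09725704e+01 -3.78865512e-03
 -6.01197669e+01 -1.16788032e+02] [0.48042178 0.0103334  0.16840741] [0.7419736  0.35233657 0.00379754]
```

```bash
python3 steer.py '[[0.7,0,0,0,0,0,0]]'; python3 -c "
from station import r
s=r.sense();print(s['joints'],s['tcp_pos'],s['ee_rot'])"
```

```text
time_s: 1.8
tcp_pos: [0.4816, 0.0118, 0.1666]
ee_rot: [[-0.995, 0.104, -0.002], [0.104, 0.995, -0.001], [0.002, -0.001, -1.0]]
wrist_force: [-0.8, -0.0, 0.3]
gripper_width: 0.701
gripper_force: 0.0
[ 2.07623633e+01  9.19097023e+00 -2.08704789e+01 -1.45797249e-02
 -6.00707903e+01 -1.16700034e+02] [0.48159263 0.01175989 0.16655958] [[-9.94619434e-01  1.03572100e-01 -2.23628924e-03]
 [ 1.03573701e-01  9.94621593e-01 -6.11960455e-04]
 [ 2.16087954e-03 -8.40288514e-04 -9.99997312e-01]]
```

```bash
python3 steer.py '[[0.7,0.001,0.002,0.02,0,0,0],[0.7,0.0015,0.002,0.04,0,0,0],[0.7,0.0015,0.002,0.055,0,0,0],[0.7,0.0015,0.002,0.07,0,0,0],[0.7,0.0015,0.002,0.07,0,0,0]]' ; python3 steer.py '[[0,0,0,0,0,0,0],[0,0,0,0,0,0,0],[0,0,0,0,0,0,0],[0,0,0,0,0,0,0]]'
```

```text
time_s: 2.3
tcp_pos: [0.476, 0.0099, 0.0967]
ee_rot: [[-0.994, 0.108, -0.005], [0.108, 0.994, -0.001], [0.005, -0.002, -1.0]]
wrist_force: [-1.2, -0.5, 0.9]
gripper_width: 0.7
gripper_force: 0.0
time_s: 2.7
tcp_pos: [0.4786, 0.0108, 0.0993]
ee_rot: [[-0.994, 0.107, 0.001], [0.107, 0.994, 0.0], [-0.001, 0.001, -1.0]]
wrist_force: [0.5, 0.5, -0.1]
gripper_width: 0.419
gripper_force: 0.0
```

```bash
python3 steer.py '[[0,0,0,0,0,0,0],[0,0,0,0,0,0,0],[0,0,0,0,0,0,0],[0,0,0,0,0,0,0]]'; python3 -c "
from station import r
s=r.sense();print(s['tcp_pos'],s['wrist_force'],s['moment'])"
```

```text
time_s: 3.1
tcp_pos: [0.4783, 0.0108, 0.0987]
ee_rot: [[-0.994, 0.107, 0.0], [0.107, 0.994, 0.0], [-0.0, 0.0, -1.0]]
wrist_force: [0.6, 0.5, 0.4]
gripper_width: 0.07
gripper_force: 0.0
[0.47825888 0.01075116 0.09866821] [0.5537287  0.45431623 0.43561213] [ 0.01653476 -0.02219892  0.02231619]
```

```bash
cat > snap.py <<'E'
import sys
from station import r
from h import *
name,cams=sys.argv[1],sys.argv[2:]
B={"top":(225,165,375,345),"side":(245,170,395,350)}
im=[]
for n in("top","side"):
    c=r.capture(n);np.savez(f"{name}_{n}.npz",**c);u,v,U,V=B[n];im.append(c["pixels"][v:V,u:U,::-1])
cv2.imwrite(f"pics/{name}.png",cv2.resize(np.hstack(im),None,fx=2.6,fy=2.6,interpolation=2))
E
python3 snap.py a
```

```text
(no output)
```

View pics/a.png

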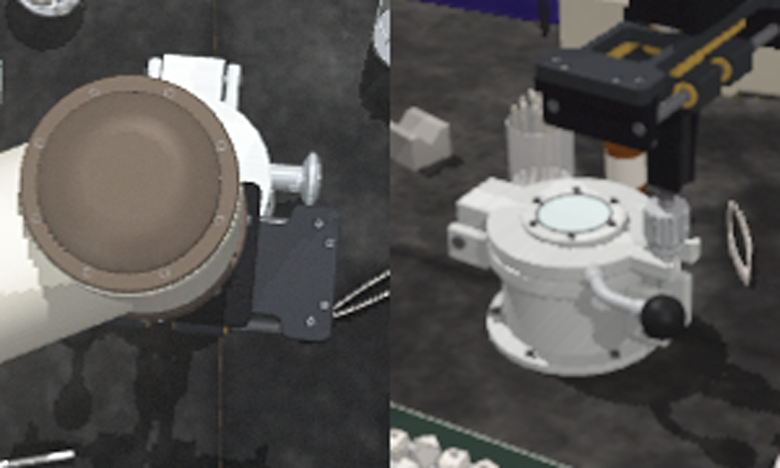

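The picture shows the closed fingers (finger end near side pixel (358,241)) apparently beside and behind the nut instead of around it. I'll measure their location from depth.

Run:
```python
from h import *
s=dict(np.load("a_side.npz"));S=cloud(s);t=dict(np.load("a_top.npz"));T=cloud(t)
g=s["pixels"].max(-1)
for v in range(190,250,5):
    print(v,[(u,g[v,u],*(S[v,u]*1000).astype(int)) for u in range(340,372,5)])
m=np.zeros((480,640),bool);m[230:310,310:360]=1
m&=(T[...,2]>.1)&(t["pixels"].max(-1)<90)
P=T[m];print(len(P),P.min(0),P.max(0),P.mean(0))
```

```text
190 [(340, np.uint8(38), np.int64(494), np.int64(27), np.int64(227)), (345, np.uint8(91), np.int64(487), np.int64(24), np.int64(227)), (350, np.uint8(72), np.int64(463), np.int64(59), np.int64(245)), (355, np.uint8(47), np.int64(458), np.int64(52), np.int64(243)), (360, np.uint8(44), np.int64(456), np.int64(37), np.int64(237)), (365, np.uint8(134), np.int64(456), np.int64(16), np.int64(229)), (370, np.uint8(41), np.int64(453), np.int64(5), np.int64(225))]
195 [(340, np.uint8(72), np.int64(467), np.int64(83), np.int64(246)), (345, np.uint8(72), np.int64(462), np.int64(78), np.int64(245)), (350, np.uint8(46), np.int64(460), np.int64(65), np.int64(240)), (355, np.uint8(97), np.int64(460), np.int64(46), np.int64(232)), (360, np.uint8(137), np.int64(457), np.int64(34), np.int64(228)), (365, np.uint8(44), np.int64(451), np.int64(29), np.int64(227)), (370, np.uint8(47), np.int64(446), np.int64(21), np.int64(224))]
200 [(340, np.uint8(101), np.int64(461), np.int64(96), np.int64(244)), (345, np.uint8(72), np.int64(454), np.int64(95), np.int64(245)), (350, np.uint8(43), np.int64(450), np.int64
[... 3853 characters left out ...]
int8(77), np.int64(550), np.int64(-216), np.int64(1)), (370, np.uint8(73), np.int64(540), np.int64(-219), np.int64(1))]
245 [(340, np.uint8(214), np.int64(527), np.int64(-40), np.int64(84)), (345, np.uint8(78), np.int64(580), np.int64(-178), np.int64(0)), (350, np.uint8(68), np.int64(479), np.int64(20), np.int64(127)), (355, np.uint8(113), np.int64(474), np.int64(12), np.int64(124)), (360, np.uint8(73), np.int64(552), np.int64(-193), np.int64(0)), (365, np.uint8(70), np.int64(541), np.int64(-196), np.int64(0)), (370, np.uint8(72), np.int64(533), np.int64(-202), np.int64(0))]
1924 [ 0.39104451 -0.08681118  0.20422497] [ 0.51102562 -0.02074035  0.9889219 ] [ 0.46809145 -0.05488649  0.2660022 ]
```

The closed fingers sit at x≈0.479, y≈0.012, as sensed. But their tips are at z≈0.133 and the body bottom is at ≈0.205, so the true tool is about 35 mm above the sensed z. I'll open the fingers and re-measure before descending.

```bash
python3 steer.py '[[0.7,0,0,0,0,0,0],[0.7,0,0,0,0,0,0],[0.7,0,0,0,0,0,0],[0.7,0,0,0,0,0,0],[0.7,0,0,0,0,0,0],[0.7,0,0,0,0,0,0],[0.7,0,0,0,0,0,0]]'
python3 - <<'E'
from station import r
print(r.sense()['joints'])
E
python3 snap.py b
python3 - <<'E'
from h import *
for n in("side","top"):
    s=dict(np.load(f"b_{n}.npz"));S=cloud(s)
    g=s["pixels"].max(-1)<60
    k=g&(S[...,2]>.095)&(S[...,2]<.2)&(abs(S[...,0]-.48)<.02)&(abs(S[...,1]-.015)<.08)
    P=S[k]; print(n,len(P))
    for lo in(-.06,.015):
        q=P[(P[:,1]>lo)&(P[:,1]<lo+.075)]
        if len(q): print(q.min(0),q.max(0),np.percentile(q[:,2],[1,3,10]),q.mean(0))
E
```

```text
time_s: 3.9
tcp_pos: [0.4783, 0.0107, 0.0987]
ee_rot: [[-0.994, 0.107, 0.0], [0.107, 0.994, 0.0], [-0.0, 0.0, -1.0]]
wrist_force: [-0.7, -0.4, 0.9]
gripper_width: 0.578
gripper_force: 0.0
[ 2.08006644e+01  1.31267055e+01 -2.69787744e+01 -8.35682459e-04
 -4.98934414e+01 -1.16963251e+02]
side 645
[ 0.4628003  -0.02949268  0.13247658] [ 0.48566562 -0.01347546  0.19941626] [0.13350956 0.13458753 0.13820396] [ 0.47172852 -0.01908231  0.16058365]
[0.47076237 0.03913021 0.13359417] [0.49368692 0.05201415 0.18887895] [0.13414173 0.13542318 0.13817753] [0.48023283 0.04627169 0.15624402]
top 0
```

View pics/b.png

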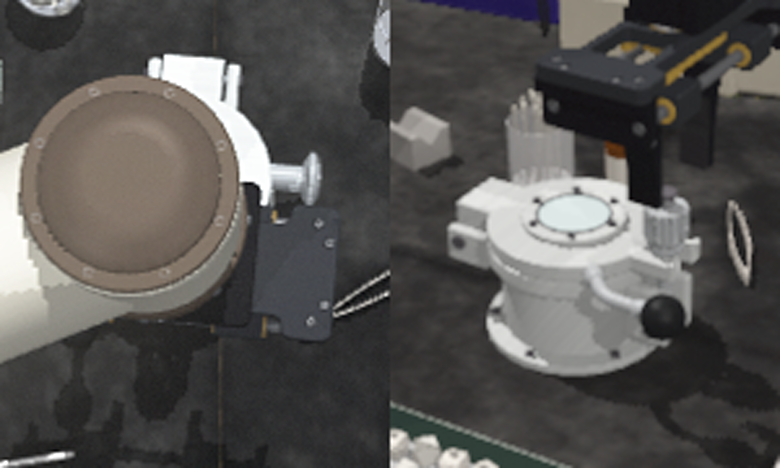

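The fingers straddle the nut from above, with the left finger's tip right at the nut's top in the side crop (645,200). True TCP is ≈(0.478, 0.006, 0.134), so I need +7.5 mm in y and 38 mm down.

```bash
python3 steer.py '[[0.7,-0.001,0.0075,0,0,0,0],[0.7,-0.001,0.0075,0.01,0,0,0],[0.7,-0.001,0.0075,0.02,0,0,0],[0.7,-0.001,0.0075,0.03,0,0,0],[0.7,-0.001,0.0075,0.037,0,0,0],[0.7,-0.001,0.0075,0.037,0,0,0],[0.7,-0.001,0.0075,0.037,0,0,0]]'; python3 snap.py c
python3 - <<'E'
from h import *
from station import r
x=r.sense();print(x['tcp_pos'],x['joints'],x['wrist_force'])
for n in("side",):
    s=dict(np.load(f"c_{n}.npz"));S=cloud(s)
    g=s["pixels"].max(-1)<60
    k=g&(S[...,2]>.085)&(S[...,2]<.165)&(abs(S[...,0]-.48)<.02)&(abs(S[...,1]-.015)<.08)
    P=S[k]; print(n,len(P))
    for lo in(-.06,.015):
        q=P[(P[:,1]>lo)&(P[:,1]<lo+.075)]
        if len(q): print(q.min(0),q.max(0),np.percentile(q[:,2],[1,3,10]),q.mean(0),len(q))
E
```

```text
time_s: 4.7
tcp_pos: [0.4801, 0.018, 0.0614]
ee_rot: [[-0.994, 0.107, -0.0], [0.107, 0.994, -0.0], [0.0, -0.0, -1.0]]
wrist_force: [0.3, -0.5, 0.9]
gripper_width: 0.698
gripper_force: 0.0
[0.48045076 0.01814172 0.06195204] [ 2.15804901e+01  1.61870449e+01 -2.93057899e+01  1.04740442e-02
 -4.44628439e+01 -1.17752703e+02] [-0.45025355 -0.26319544  0.04249385]
side 574
[ 0.46476773 -0.02686992  0.09506424] [0.48777928 0.01192282 0.16458721] [0.09745867 0.09872273 0.10504726] [ 0.47238304 -0.01550791  0.12876789] 318
[0.46047131 0.01523052 0.08555548] [0.49599982 0.08709405 0.14545824] [0.08663786 0.09637233 0.09991551] [0.48310248 0.05762693 0.11646445] 256
```

View pics/c.png

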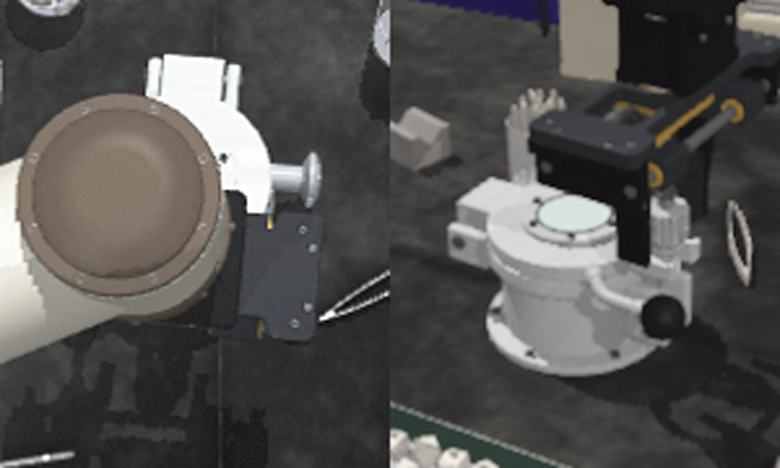

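The fingers now straddle the nut with tips at z≈0.097, the left one at side crop (632,260) and the nut at (670,220) between them. Closing.

```bash
python3 steer.py '[[0,0,0,0,0,0,0],[0,0,0,0,0,0,0],[0,0,0,0,0,0,0],[0,0,0,0,0,0,0],[0,0,0,0,0,0,0],[0,0,0,0,0,0,0]]'
```

```text
time_s: 5.4
tcp_pos: [0.4781, 0.0149, 0.0616]
ee_rot: [[-0.994, 0.107, -0.005], [0.107, 0.994, -0.005], [0.004, -0.006, -1.0]]
wrist_force: [-0.4, -11.5, 2.4]
gripper_width: 0.324
gripper_force: 30.0
```

```bash
python3 steer.py '[[0,0,-0.003,0,0,0,0],[0,0,-0.003,0,0,0,-5],[0,0,-0.003,-0.0003,0,0,-12],[0,0,-0.003,-0.0005,0,0,-19],[0,0,-0.003,-0.0007,0,0,-26],[0,0,-0.003,-0.0009,0,0,-33],[0,0,-0.003,-0.0011,0,0,-40],[0,0,-0.003,-0.0011,0,0,-40]]'; python3 -c "
from station import r
s=r.sense();print(s['joints'],s['moment'])"
```

```text
time_s: 6.2
tcp_pos: [0.479, 0.0141, 0.0628]
ee_rot: [[-0.831, -0.557, -0.002], [-0.557, 0.831, -0.002], [0.002, -0.0, -1.0]]
wrist_force: [-1.6, -4.4, 2.1]
gripper_width: 0.329
gripper_force: 30.0
[ 2.12043686e+01  1.60533211e+01 -2.93626153e+01  6.69266369e-02
 -4.47024800e+01 -7.74154420e+01] [-1.57118429  0.26138704  0.0883788 ]
```

```bash
python3 steer.py '[[0,0.001,-0.0006,0,0,0,-8],[0,0.001,-0.0006,-0.0004,0,0,-16],[0,0.001,-0.0006,-0.0006,0,0,-24],[0,0.001,-0.0006,-0.0008,0,0,-32],[0,0.001,-0.0006,-0.001,0,0,-40],[0,0.001,-0.0006,-0.0013,0,0,-48],[0,0.001,-0.0006,-0.0016,0,0,-56],[0,0.001,-0.0006,-0.0018,0,0,-64]]'; python3 -c "
from station import r
s=r.sense();print(s['joints'],s['moment'])"
```

```text
time_s: 7.0
tcp_pos: [0.4795, 0.0138, 0.0647]
ee_rot: [[0.139, -0.99, 0.001], [-0.99, -0.139, -0.0], [0.0, -0.0, -1.0]]
wrist_force: [0.5, -3.8, 0.7]
gripper_width: 0.325
gripper_force: 30.1
[ 2.11261127e+01  1.58757922e+01 -2.92618081e+01  3.85227571e-02
 -4.48393700e+01 -1.31666563e+01] [-1.1180266  -0.11797851 -0.03638509]
```

```bash
python3 steer.py '[[0,0,0,0,0,0,-8],[0,0,0,-0.0004,0,0,-16],[0,0,0,-0.0006,0,0,-24],[0,0,0,-0.0008,0,0,-32],[0,0,0,-0.001,0,0,-40],[0,0,0,-0.0013,0,0,-48],[0,0,0,-0.0016,0,0,-56],[0,0,0,-0.0018,0,0,-64]]'; python3 -c "
from station import r
s=r.sense();print(s['joints'],s['moment'])"
```

```text
time_s: 7.8
tcp_pos: [0.4801, 0.0141, 0.0665]
ee_rot: [[0.951, -0.309, 0.002], [-0.309, -0.951, 0.0], [0.002, -0.001, -1.0]]
wrist_force: [-0.1, -3.0, -0.2]
gripper_width: 0.324
gripper_force: 30.1
[ 2.11334140e+01  1.57372683e+01 -2.91177863e+01  4.15640726e-02
 -4.50522074e+01  5.08351173e+01] [-1.06153555 -0.32351984 -0.09053464]
```

```bash
python3 steer.py '[[0,0,0,-0.0002,0,0,-6],[0,0,0,-0.0004,0,0,-12],[0,0,0,-0.0004,0,0,-12]]'; python3 snap.py d
```

```text
time_s: 8.1
tcp_pos: [0.4802, 0.0142, 0.0669]
ee_rot: [[0.994, -0.109, 0.002], [-0.109, -0.994, 0.0], [0.002, -0.0, -1.0]]
wrist_force: [0.8, -3.0, -0.6]
gripper_width: 0.327
gripper_force: 30.1
```

View pics/d.png

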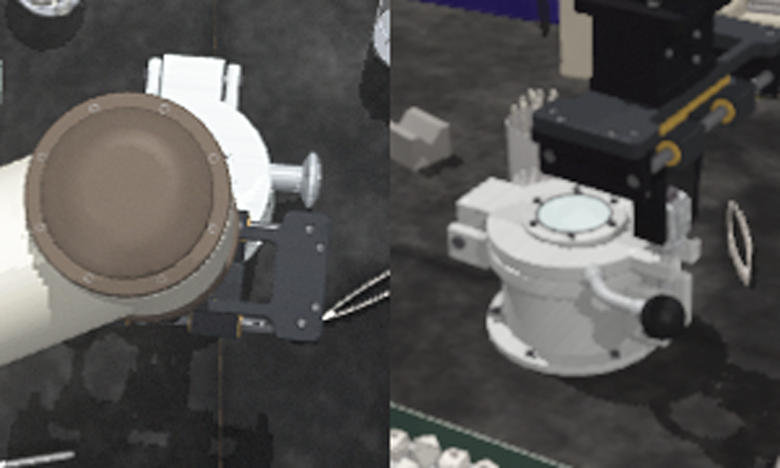

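Grip on the nut is intact after 180° (fingers at side crop (650,215)). Now I'll swing the bolt outward along its arc.

```bash
python3 steer.py '[[0,-0.004,0,0.0002,0,0,0],[0,-0.008,0,0.0004,0,0,0],[0,-0.012,0,0.001,0,0,0],[0,-0.016,0,0.0016,0,0,0],[0,-0.02,0,0.0026,0,0,0],[0,-0.024,0,0.0037,0,0,0],[0,-0.031,0,0.0063,0,0,0],[0,-0.031,0,0.0063,0,0,0]]'
```

```text
time_s: 9.0
tcp_pos: [0.4472, 0.0175, 0.0602]
ee_rot: [[0.994, -0.107, -0.001], [-0.107, -0.994, 0.0], [-0.001, -0.0, -1.0]]
wrist_force: [2.3, -2.5, 1.6]
gripper_width: 0.328
gripper_force: 30.0
```

```bash
python3 steer.py '[[0.7,0,0,0,0,0,0],[0.7,0,0,0,0,0,0],[0.7,0,0,0,0,0,0],[0.7,0,0,0,0,0,0],[0.7,0,0,0,0,0,0],[0.7,0,0,0,0,0,0]]';python3 steer.py '[[0.7,0,0,-0.03,0,0,0],[0.7,0,0,-0.06,0,0,0],[0.7,0,0,-0.09,0,0,0],[0.7,0,0,-0.1,0,0,0]]'; python3 snap.py e
```

```text
time_s: 9.6
tcp_pos: [0.4483, 0.0174, 0.0603]
ee_rot: [[0.994, -0.108, -0.0], [-0.108, -0.994, -0.0], [-0.0, 0.0, -1.0]]
wrist_force: [-0.5, -0.2, 0.3]
gripper_width: 0.688
gripper_force: 0.0
time_s: 10.0
tcp_pos: [0.4503, 0.0178, 0.1635]
ee_rot: [[0.994, -0.107, 0.006], [-0.107, -0.994, 0.002], [0.006, -0.002, -1.0]]
wrist_force: [1.1, 0.2, -0.1]
gripper_width: 0.701
gripper_force: 0.0
```

View pics/e.png

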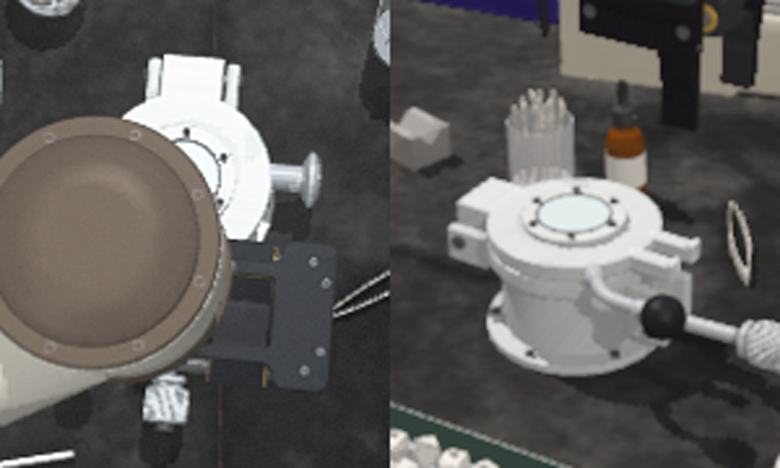

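The bolt lies in front of the pot (nut at top crop (165,400), side crop (765,340)), and the fork is free. Next I'll move over the ball.

```bash
python3 steer.py '[[0.7,-0.002,-0.03,0,0,0,0],[0.7,-0.004,-0.0614,0.01,0,0,0],[0.7,-0.004,-0.0614,0.04,0,0,0],[0.7,-0.004,-0.0614,0.07,0,0,0],[0.7,-0.004,-0.0614,0.09,0,0,0],[0.7,-0.004,-0.0614,0.09,0,0,0],[0.7,-0.004,-0.0614,0.09,0,0,0]]'
python3 - <<'E'
from station import r
from h import *
print(r.sense()['tcp_pos'])
s=r.capture("side");S=cloud(s)
g=s["pixels"].max(-1)<60
k=g&(S[...,2]>.095)&(S[...,2]<.16)&(abs(S[...,0]-.453)<.025)&(abs(S[...,1]-.08)<.08)
P=S[k]
for a,b in((-.05,.07),(.07,.16)):
    q=P[(P[:,1]>a)&(P[:,1]<b)]
    if len(q): print(len(q),np.percentile(q,[2,50,98],axis=0))
cv2.imwrite("pics/f.png",cv2.resize(s["pixels"][170:350,245:395,::-1],None,fx=3,fy=3))
E
```

```text
time_s: 10.8
tcp_pos: [0.4505, 0.0785, 0.0697]
ee_rot: [[0.994, -0.107, -0.002], [-0.107, -0.994, -0.001], [-0.002, 0.002, -1.0]]
wrist_force: [0.6, 0.5, 1.1]
gripper_width: 0.704
gripper_force: 0.0
[0.45054455 0.07849407 0.06968438]
336 [[0.43595677 0.03638468 0.10502826]
 [0.44171496 0.04647769 0.12849478]
 [0.45700209 0.04992401 0.15801311]]
263 [[0.44434346 0.11168785 0.10540398]
 [0.45367836 0.11719923 0.12168403]
 [0.4653833  0.1213145  0.14115476]]
```

View pics/f.png

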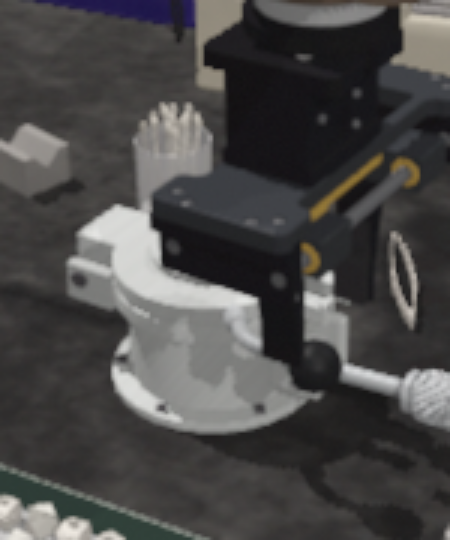

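The fingers straddle the ball (side crop (320,365)), with tips at z≈0.105. Going down and closing.

```bash
python3 steer.py '[[0.7,0.002,-0.001,0.012,0,0,0],[0.7,0.002,-0.001,0.024,0,0,0],[0.7,0.002,-0.001,0.036,0,0,0],[0.7,0.002,-0.001,0.043,0,0,0],[0.7,0.002,-0.001,0.043,0,0,0]]'; python3 steer.py '[[0,0,0,0,0,0,0],[0,0,0,0,0,0,0],[0,0,0,0,0,0,0],[0,0,0,0,0,0,0],[0,0,0,0,0,0,0],[0,0,0,0,0,0,0],[0,0,0,0,0,0,0]]'; python3 -c "
from station import r
s=r.sense();print(s['joints'],s['tcp_pos'])"
```

```text
time_s: 11.35
tcp_pos: [0.4531, 0.0795, 0.0275]
ee_rot: [[0.994, -0.108, -0.0], [-0.108, -0.994, -0.0], [-0.0, 0.0, -1.0]]
wrist_force: [0.5, -0.1, -0.4]
gripper_width: 0.702
gripper_force: 0.0
time_s: 12.05
tcp_pos: [0.4531, 0.0792, 0.0276]
ee_rot: [[0.994, -0.107, -0.0], [-0.107, -0.994, -0.001], [-0.0, 0.001, -1.0]]
wrist_force: [0.8, -3.5, 1.5]
gripper_width: 0.315
gripper_force: 30.0
[ 3.02631883e+01  1.75477128e+01 -3.42194177e+01  4.80428549e-02
 -3.82662355e+01  5.35512277e+01] [0.45311087 0.0791679  0.02760935]
```

Ball gripped (27.5 mm). Now I'll lift along the hinge arc (r = 183 mm) and check force early.

```bash
python3 steer.py '[[0,0.001,0,-0.008,0,0,0],[0,0.0023,0,-0.0158,0,0,0],[0,0.004,0,-0.0235,0,0,0],[0,0.0061,0,-0.0313,0,0,0],[0,0.0085,0,-0.039,0,0,0],[0,0.0111,0,-0.0465,0,0,0],[0,0.0175,0,-0.0611,0,0,0],[0,0.0175,0,-0.0611,0,0,0]]'
```

```text
time_s: 12.85
tcp_pos: [0.4705, 0.0775, 0.09]
ee_rot: [[0.994, -0.108, -0.0], [-0.108, -0.994, -0.0], [-0.0, 0.0, -1.0]]
wrist_force: [-0.8, -3.4, -2.9]
gripper_width: 0.317
gripper_force: 30.0
```

```bash
python3 steer.py '[[0,0.0076,0,-0.014,0,0,0],[0,0.0164,0,-0.0274,0,0,0],[0,0.0263,0,-0.0399,0,0,0],[0,0.0373,0,-0.0515,0,0,0],[0,0.0492,0,-0.062,0,0,0],[0,0.0621,0,-0.0715,0,0,0],[0,0.0757,0,-0.0799,0,0,0],[0,0.0757,0,-0.0799,0,0,0]]'
```

```text
time_s: 13.65
tcp_pos: [0.547, 0.07, 0.1698]
ee_rot: [[0.994, -0.108, 0.002], [-0.108, -0.994, 0.001], [0.002, -0.001, -1.0]]
wrist_force: [-4.3, -1.0, 4.2]
gripper_width: 0.313
gripper_force: 30.0
```

```bash
python3 steer.py '[[0,0.0142,0,-0.0071,0,0,0],[0,0.0291,0,-0.013,0,0,0],[0,0.0368,0,-0.0153,0,0,0],[0,0.0444,0,-0.0175,0,0,0],[0,0.0538,0,-0.0196,0,0,0],[0,0.0588,0,-0.0205,0,0,0],[0,0.0638,0,-0.0213,0,0,0],[0,0.0638,0,-0.0213,0,0,0]]'; python3 steer.py '[[0,0,0,0,0,0,0],[0,0,0,0,0,0,0],[0,0,0,0,0,0,0],[0,0,0,0,0,0,0]]'; python3 snap.py g
python3 - <<'E'
from h import *
# ball relative to hinge from sensed pose
from station import r
s=r.sense();p=s['tcp_pos'];ex=np.array([.9941,-.1084]);print(p,s['wrist_force'])
x=(p[:2]-[.5516,.0061])@ex;z=p[2]+.0355+.019-.003
print("ball x,z",x,z,"theta",np.arctan2(z-.06,.076-x)-.104)
E
```

```text
time_s: 14.45
tcp_pos: [0.611, 0.0636, 0.1906]
ee_rot: [[0.994, -0.107, 0.003], [-0.107, -0.994, 0.001], [0.003, -0.002, -1.0]]
wrist_force: [0.0, 2.6, 5.1]
gripper_width: 0.312
gripper_force: 30.0
time_s: 14.85
tcp_pos: [0.6103, 0.0637, 0.1905]
ee_rot: [[0.994, -0.107, 0.003], [-0.107, -0.994, 0.002], [0.003, -0.002, -1.0]]
wrist_force: [-1.2, 3.0, 5.3]
gripper_width: 0.317
gripper_force: 30.0
[0.6103614  0.06371568 0.19051906] [-0.69152326  2.3307102   4.30142678]
ball x,z 0.052169165614815896 0.24201905878041552 theta 1.3366118620481067
```

View pics/g.png

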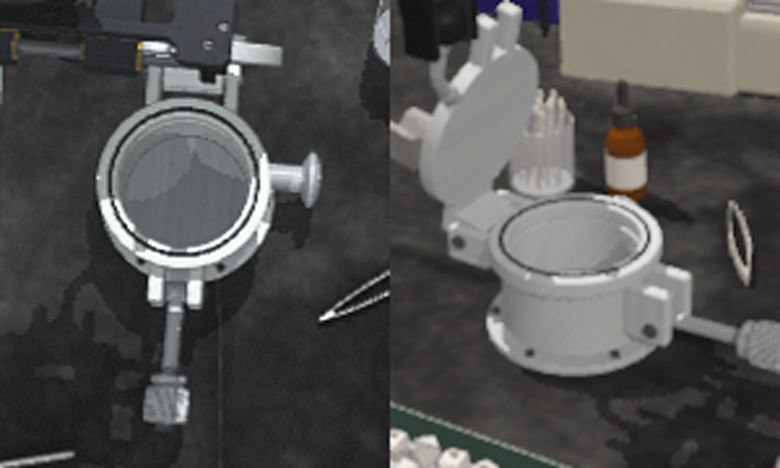

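The lid stands near upright (side crop (480,130)), held at the lever, and the bolt is lying down with the nut at (165,400) in the top crop. I'll check the angle with a plane fit on the lid's underside.

Run:
```python
from h import *
from station import r
S=cloud(dict(np.load("g_side.npz")))
P=S[205:236,270:292].reshape(-1,3);P=P[np.isfinite(P).all(1)];m=P.mean(0);P=P[np.linalg.norm(P-np.median(P,0),axis=1)<.06]
n=np.linalg.svd(P-P.mean(0))[2][2];n*=-np.sign(n[0]);nx=n[:2]@[.9941,-.1084]
print(len(P),n,"theta",np.arctan2(-nx,-n[2]),np.std((P-P.mean(0))@n))
s=r.sense();print(s['tcp_pos'],s['joint_velocities'],s['wrist_force'],s['gripper_force'])
```

```text
659 [-0.96544362  0.09295477 -0.24347079] theta 1.324833044957594 0.0006856081389434414
[0.6103614  0.06371568 0.19051906] [ 0.02216734  0.0629556   0.00854794 -0.05108874 -0.04156092 -0.00738557] [-0.69152326  2.3307102   4.30142678] 30.001671506306593
```

The plane fit gives 1.325 rad, well inside the 1.23–1.43 band, and the arm is at rest with 30 N of grip. Handing in.

```bash
python3 -c "
from station import r
print(r.finish_job())"
```

```text
the job is handed in; nothing more can be done
None
```

I unscrewed the nut half a turn, swung the bolt out so it lies in front of the pot, and handed in at about 15 s with the lid held still by its ball lever at about 1.325 rad (camera plane fit; target 1.33); the hand-in printed no verdict, and the nut's angle was inferred from the turn, not measured.

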